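Fit a fresh drying cartridge into the push-fit port and open the valve

TASK

Take the fresh (blue) drying cartridge out of the rack and push its steel stem down into the push-fit fitting of the drying station, on past the drag of the seal until it bottoms firmly, without ever pressing harder than about 35 N. Then let go of it and pull the station's red valve lever all the way over towards the robot's side to open it; leave the spent (orange) cartridge in the rack and the other things on the bench where they are.

Things in the scene. Friction and masses are not known exactly. Their poses are not given: they have to be found in the camera images.
- fresh_cartridge: Fresh drying cartridge, loose, 0.1-0.2 kg, upright in the rack: cylinder 36 mm across with blue filling, white rings, grey end caps, blue disc on top. Origin at the bottom tip of its stem, z up. Steel stem 16 mm across, z = 0 to 42 mm (tip chamfered 3 mm to 12 mm across); body 36 mm across, z = 42 to 152 mm, its flat shoulder resting on the rack. Grip the upper grey cap, z = 118 to 152 mm
- spent_cartridge: Spent drying cartridge, same shape and size with orange filling and an orange disc on top, in the rack's other hole. Stays there. Origin at the bottom tip of its stem, z up
- rack: White rack block, fixed, 75 x 175 x 50 mm (x, y, z), origin at the centre of its underside. Two vertical square through holes 20 mm wide at y = +45 and -45 mm in its frame hold the stems; which cartridge is in which hole varies. Lift 45 mm to clear the rack
- station: Drying station, fixed: aluminium base plate 90 x 190 x 12 mm, origin at the centre of its underside, length along its y; yaw varies. A grey block 56 x 60 mm, 52 mm high, at y = -55 mm carries the upright blue push-fit fitting with a brass nut; a brass valve block with the red lever stands at y = +55 mm
- port (a point): Centre of the fitting's mouth, 78 mm above the bench, at (0, -55) mm in the station's frame. Rim 32 mm across outside; bore straight down, 18 mm wide, flared to 24 mm over the top 7 mm. The seal lies hidden 4 to 22 mm below the mouth, different each time; the stem bottoms 12 mm beyond it, the cartridge's shoulder then 8 to 26 mm above the mouth
- seal (a joint): How far the stem has driven the seal inside the fitting, m: 0 = untouched, 0.012 = bottomed on a hard stop. Drags with about 9 N (more if pushed fast, or if the stem is held off the bore's axis and rubs) along these 12 mm, then the force rises steeply. No spring back: it and the cartridge stay where they are left
- valve (a joint): Angle of the red valve lever, rad: 0 = shut (leaning to the station's +x, away from the robot, starts between 0 and 0.15), 1.0 = fully open (leaning to the station's -x, hard stop). Light friction, stays where it is left
- valve_tip (a point): Centre of the red lever's round tip, a red ball 26 mm across on a 10 mm rod, 60 mm from the hinge. The hinge lies 34 mm above the bench at (0, 55) mm in the station's frame, its axis along the station's y. Shut, the lever leans 0.5 rad to the station's +x (ball 87 mm above the bench); open, 0.5 rad to its -x. About 1 to 2 N on the ball moves it
- union: Straight brass tube union, 14 x 43 x 13 mm, loose on the bench, bystander; origin under its centre
- tee: Brass tee fitting, 29 x 36 x 14 mm, loose, bystander; origin under its centre
- ptfe_tape: White tape roll lying flat, 56 mm across, 14 mm high, loose, bystander; origin under its centre
- solvent_bottle: Brown bottle with blue cap, 62 x 81 x 125 mm, loose, bystander; origin under its centre
Things that resemble listed ones, but are neither listed nor needed, are in the scene too. What is shaped like the fresh_cartridge but pink or purple is not meant.

How it is judged:
By the outcome, as a careful person would: the job done as asked, in the order asked, and still so for the second after the job is handed in, with the robot touching nothing.
It also fails if it takes over 69 s, if anything falls off the work surface, if the arm or the gripper's body presses on something with over 40 N, if the wrist force passes 120 N, or if a joint passes its speed limit or range.

ROBOT

A 6-joint arm with a two-finger parallel gripper is mounted at the origin on a cart in front of the work surface, level with it; the furniture and walls round the work are solid. World frame = base frame: x ahead of the robot, y to its left, z up, the work surface at z = 0. Lengths are in m, angles in rad, forces in N, time in s.
With the tool pointing down it reaches from about 0.25 to 0.8 m from the base axis. Payload 3.9 kg.
Tool frame: the origin (TCP) lies on the centre line of the jaws, within the pads' length; the fingertips stand 22 mm ahead of it and the grasp point (between the pads) lies 3 mm ahead of it; z points along the fingers, y is the line along which they close (so a half turn about z gives the same grasp; the last joint's range is limited). The gripper opens to 85 mm and grips with 20 to 120 N. Pads are 22 mm wide; open, the fingers measure 114 mm over their backs; the gripper's body (76 mm by 85 mm) begins 54 mm behind the grasp point. The pads swing forward as they close: fully open they stand 13 mm farther back than shut.
Start: joints at [1.289, 0.26, -0.138, 1.173, 0, 1.571], TCP at [0.146, 0.504, 0.253] pointing down, gripper open.
Joint ranges: [-2.78, 2.78], [-0.83, 1.72], [-1.28, 1.37], [-1.9, 2.12], [-1.57, 1.48], [-3.14, 3.14]. Speed limits (rad/s): [2.57, 2.57, 3.14, 3.14, 3.14, 3.14].

INTERFACE

Orientations are given as [roll, pitch, yaw] about the fixed x, y, z axes, in that order (R = Rz(yaw) Ry(pitch) Rx(roll)).
In Python, from station import get_state, get_image, camera_info, workorder gives the robot as it stands. The module is installed in compiled form; this text tells all that it offers.
- The arm moves only by the tool jog_arm, never from a script. Its argument "motion" is a list of rows, each an object of numbers: "hand": the opening, from 0 (shut) to 1 (fully open); "x", "y", "z": the shift along the tool's x, y, z in units of 30 mm (1.0 is 30 mm); "turn": the turn about the tool's z in units of 5 degrees (1.0 is 5 degrees). A call has 1 to 20 rows; each row shifts and turns the commanded pose from where the row before left it, along the tool's axes as they then stand; what a row does not reach is not made up. A row lasts 1/12 s, in which the tool goes at most 41.7 mm and 7.16 degrees, less where a joint would pass 70% of its speed; a pose out of reach is approached as far as the arm can. A call is refused whole if a number of a shift passes 1 or a number of a turn 1, either way. A call with a gripper value outside its range is refused whole. The fingers move at their own pace and stop on an object; "grip_force" is the grip in N (left out, the last holds). Time passes only in rows, so rows that do not move let the fingers close. It gives the time, the measured TCP pose, the force, the opening and the grip force at its end, in the units of the state.
- get_state(): the state, without advancing time (a new reading comes with each control period).
- get_image(name): name is "side" or "top" or "wrist"; returns (picture, depth): 420x560x3 uint8, red, green, blue; 420x560 float32, m along the optical axis (not along the pixel's ray), 0 where there is no reading.
- camera_info(name): a dict with "fx", "fy", "cx", "cy" (pixels), "R" (3x3) and "t" (3): a world point X has camera coordinates R X + t; the wrist camera has in their place "T_tool_cam" (4x4, takes a point from camera to tool coordinates, whose origin is the TCP and whose axes are the flange's). Camera axes: x right, y down, z forward; pixel columns grow to the right and rows downward; lengths in m; the calibration is good to about 2 mm. A picture is of the moment at which its call begins: read the wrist's pose just before it. camera_info takes no time and is no camera call.
- workorder.close_job(): hands the job in; it is judged then, once.
The state is a dict: "time": time; "joints": joint angles; "qd": joint speeds; "effort": joint torques, N m; "tool_pos": TCP position; "eef_rot": TCP orientation; "contact_force": force on the tool from outside, world axes, zero at the start; "ft_torque": the same for the moment, N m; "width": finger opening in m; "finger_force": force on a finger pad.
Only numpy, scipy, OpenCV 4.12 (cv2) and the standard library are available. Lean on these libraries where they do the work, as an engineer would, in place of code of your own. Each camera call takes 0.05 s, during which the arm holds its last target. There are 200 camera calls.

## Working session

There is one attempt and no reset: what is moved stays moved. The work goes in short steps, Python scripts to look and compute and a tool call to move; the robot and the scene stay as the last step left them, time stands still between calls to the robot, and variables do not carry over. Pictures are saved under pics/ and viewed, at most 10 in all, crops included, and the job is handed in when it is done.

Besides the shell and the picture viewer there is one more tool, called after ">>>" by a JSON object that holds its "fn" and its "kwargs". jog_arm: Moves the arm, as the interface text tells. Its arguments: {"type":"object","properties":{"motion":{"type":"array","items":{"type":"object","properties":{"hand":{"type":"number"},"x":{"type":"number"},"y":{"type":"number"},"z":{"type":"number"},"turn":{"type":"number"}}}},"grip_force":{"type":"number"}},"required":["motion"]}

```bash
mkdir -p pics
cat > h.py <<'E'
import numpy as np, cv2
from station import get_state,get_image,camera_info
def grab(n,tag):
    s=get_state(); p,d=get_image(n); np.savez(f'{tag}.npz',p=p,d=d,pos=s['tool_pos'],rot=s['eef_rot'])
    cv2.imwrite(f'pics/{tag}.png',p[:,:,::-1]); return p,d
def cloud(n,d,s=None):
    c=camera_info(n); v,u=np.mgrid[:d.shape[0],:d.shape[1]]
    P=np.stack([(u-c['cx'])/c['fx']*d,(v-c['cy'])/c['fy']*d,d],-1)
    if 'R' in c: return (P-np.array(c['t']))@np.array(c['R'])
    from scipy.spatial.transform import Rotation as Ro
    T=np.array(c['T_tool_cam']); P=P@T[:3,:3].T+T[:3,3]
    return P@Ro.from_euler('xyz',s['eef_rot']).as_matrix().T+np.array(s['tool_pos'])
E
python3 - <<'E'
from h import *
for n in('top','side'): grab(n,n+'1')
s=get_state();print({k:np.round(v,3) for k,v in s.items()})
E
```

```text
{'time': np.float64(0.1), 'joints': array([ 1.289,  0.261, -0.139,  1.173, -0.   ,  1.571]), 'qd': array([-0.   , -0.002,  0.003,  0.   ,  0.   , -0.001]), 'effort': array([-1.0000e-03, -4.0651e+01,  2.5453e+01,  1.0000e-02, -0.0000e+00,
        0.0000e+00]), 'tool_pos': array([0.146, 0.504, 0.253]), 'eef_rot': array([-3.14,  0.  ,  2.86]), 'contact_force': array([ 0.66 , -0.781,  0.413]), 'ft_torque': array([-0.   , -0.055, -0.022]), 'finger_force': np.float64(0.0), 'width': np.float64(0.086)}
```

View pics/top1.png

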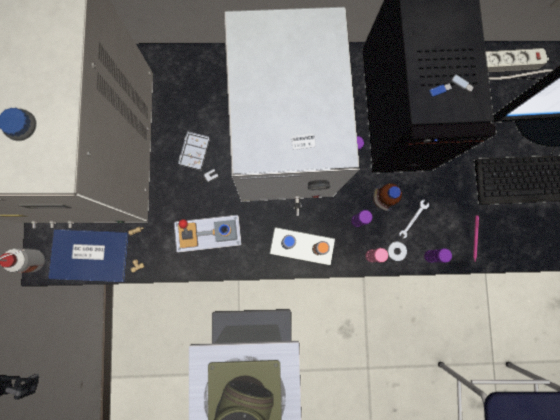

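View pics/side1.png

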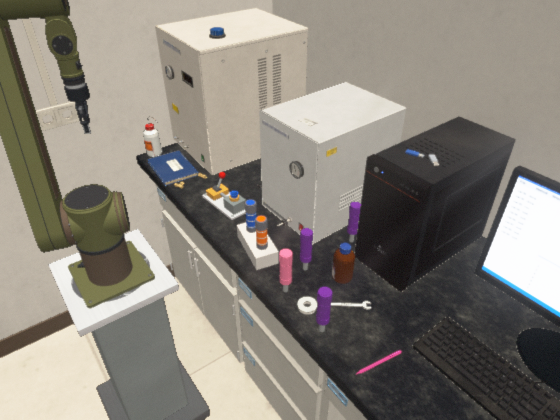

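The top view shows the blue disc at (289,242), the orange disc at (323,248), the fitting at (224,229) and the red ball at (183,224). In the side view, the blue cartridge is at about (251,215), next to the station at (230,195).

```bash
cat > m.py <<'E'
from h import *
C={}
for n in('top','side'):
    z=np.load(n+'1.npz'); W=cloud(n,z['d']); C[n]=W; hsv=cv2.cvtColor(z['p'],cv2.COLOR_RGB2HSV)
    H,S,V=cv2.split(hsv)
    for nm,m in(('blue',(H>100)&(H<125)&(S>120)&(V>80)),('orange',(H>4)&(H<18)&(S>150)&(V>120)),('red',((H<4)|(H>175))&(S>150)&(V>90))):
        k,l,st,c=cv2.connectedComponentsWithStats(m.astype(np.uint8))
        for i in range(1,k):
            if st[i,4]<12: continue
            P=W[(l==i)&(z['d']>0)]
            if len(P)==0: continue
            q=np.median(P,0)
            if abs(q[1])<.6 and q[0]<.8: print(n,nm,np.round(c[i]),st[i,4],np.round(q,4),np.round(P.min(0),3),np.round(P.max(0),3))
W=C['top']
for u,v in((224,229),(208,233),(245,390),(300,262),(274,230)): print(u,v,np.round(W[v,u],3))
# rack top & base plate & grey block
for nm,lo,hi,box in(('racktop',.044,.056,(260,225,345,270)),('plate',.007,.018,(165,210,250,260)),('block',.047,.057,(165,210,250,260)),('mouth',.07,.084,(205,210,250,250)),('rim2',.14,.17,(260,220,345,270))):
    a,b,c,d=box; S=W[b:d,a:c].reshape(-1,3); S=S[(S[:,2]>lo)&(S[:,2]<hi)]
    if len(S)<5: print(nm,len(S));continue
    r=cv2.minAreaRect((S[:,:2]*1000).astype(np.float32)); print(nm,len(S),np.round(r[0],1),np.round(r[1],1),round(r[2],1),S[:,2].mean().round(4))
E
python3 m.py
python3 -c "
import cv2
a=cv2.imread('pics/top1.png')[200:280,150:350]; b=cv2.imread('pics/side1.png')[160:290,190:340]
cv2.imwrite('pics/c1.png',cv2.vconcat([cv2.resize(a,(700,280),interpolation=2),cv2.copyMakeBorder(cv2.resize(b,(360,312),interpolation=2),0,0,0,340,0)]))"
```

```text
top blue [438.  90.] 110 [ 0.7478 -0.4566  0.3865] [ 0.737 -0.472  0.378] [ 0.764 -0.439  0.39 ]
top blue [ 12. 120.] 507 [0.6388 0.3744 0.5367] [0.615 0.352 0.533] [0.661 0.397 0.541]
top blue [394. 192.] 97 [ 0.5644 -0.4264  0.125 ] [ 0.55  -0.442  0.119] [ 0.579 -0.412  0.131]
top blue [223. 228.] 41 [0.4801 0.0527 0.0756] [0.466 0.035 0.067] [0.489 0.061 0.081]
top blue [ 80. 239.] 93 [0.4627 0.4688 0.0151] [0.453 0.44  0.009] [0.478 0.503 0.023]
top blue [ 93. 238.] 23 [0.465  0.4329 0.0143] [0.453 0.424 0.01 ] [0.474 0.442 0.019]
top blue [107. 242.] 27 [0.4521 0.393  0.0152] [0.443 0.379 0.011] [0.467 0.402 0.02 ]
top blue [289. 241.] 70 [ 0.4346 -0.1297  0.1607] [ 0.424 -0.14   0.157] [ 0.445 -0.119  0.166]
top blue [ 59. 269.] 124 [0.3776 0.5246 0.015 ] [0.352 0.502 0.009] [0.409 0.555 0.021]
top blue [ 69. 270.] 15 [0.3746 0.4985 0.0147] [0.369 0.487 0.01 ] [0.383 0.505 0.019]
top orange [322. 247.] 58 [ 0.4166 -0.2167  0.1607] [ 0.406 -0.226  0.156] [ 0.427 -0.207  0.164]
top red [183. 223.] 51 [0.4939 0.1574 0.0978] [0.483 0.149 0.09 ] [0.503 0.168 0.104]
top red [  7. 26
[... 986 characters left out ...]
0.156] [ 0.431 -0.203  0.165]
side orange [261. 237.] 93 [ 0.4055 -0.2328  0.1014] [ 0.395 -0.24   0.077] [ 0.423 -0.217  0.121]
side red [149. 126.] 31 [0.3998 0.5918 0.1368] [0.387 0.579 0.126] [0.419 0.61  0.142]
side red [222. 174.] 37 [0.4895 0.1524 0.0921] [0.48  0.14  0.002] [0.571 0.286 0.104]
224 229 [0.478 0.048 0.064]
208 233 [0.47  0.097 0.036]
245 390 [ 0.089 -0.013  0.242]
300 262 [ 0.38 -0.17 -0.  ]
274 230 [ 0.477 -0.095 -0.001]
racktop 1201 [ 424.8 -174.4] [175.3  75.1] 77.9 0.0501
plate 970 [464.9 107.4] [212.1 140.6] 84.6 0.0122
block 316 [471.4  93. ] [ 56.3 153.2] 5.1 0.0519
mouth 61 [476.8  46.6] [28.1 28.4] 87.6 0.0767
rim2 317 [ 424.7 -173.5] [125.8  35.4] 78.0 0.1597
```

View pics/c1.png

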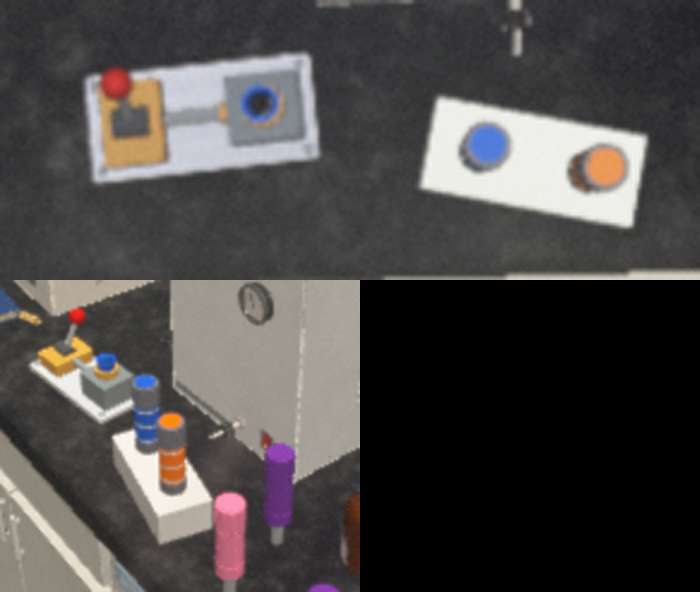

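The cropped view confirms it: blue cartridge in the left hole (+y), and the lever ball leaning away from the robot (+x).

Run:
```python
from h import *
z=np.load('top1.npz');W=cloud('top',z['d']);P=W[z['d']>0]
for y0 in np.arange(-.35,.45,.1):
    S=P[(P[:,1]>y0)&(P[:,1]<y0+.1)&(P[:,2]>.17)&(P[:,0]>.3)]; print(round(y0,2),len(S),S[:,0].min().round(3) if len(S) else '',S[:,2].max().round(3) if len(S) else '')
z=np.load('side1.npz');W=cloud('side',z['d']);P=W[z['d']>0]
for y0 in np.arange(-.35,.45,.1):
    S=P[(P[:,1]>y0)&(P[:,1]<y0+.1)&(P[:,2]>.03)&(P[:,2]<.5)&(P[:,0]>.53)]; print(round(y0,2),len(S),np.percentile(S[:,0],2).round(3) if len(S) else '',S[:,2].max().round(3) if len(S) else '')
c=camera_info('wrist');print(np.round(c['T_tool_cam'],3),c['fx'])
```

```text
-0.35 1614 0.571 0.391
-0.25 8347 0.553 0.392
-0.15 8461 0.564 0.392
-0.05 4982 0.562 0.393
0.05 356 1.077 0.216
0.15 357 1.076 0.215
0.25 20683 0.505 0.519
0.35 7914 0.505 0.541
-0.35 8312 0.571 0.5
-0.25 5737 0.555 0.5
-0.15 4537 0.562 0.5
-0.05 2691 0.561 0.499
0.05 969 1.073 0.5
0.15 966 1.073 0.5
0.25 9946 0.537 0.5
0.35 689 1.073 0.499
[[ 0.    -0.953 -0.304  0.077]
 [ 1.     0.    -0.    -0.   ]
 [ 0.    -0.304  0.953 -0.12 ]
 [ 0.     0.     0.     1.   ]] 295.80864981004544
```

>>> {"fn": "jog_arm", "kwargs": {"motion": [{"hand": 1,"x": -0.83,"y": -0.58,"z": -0.14},{"x": -0.83,"y": -0.58,"z": -0.14},{"x": -0.83,"y": -0.58,"z": -0.14},{"x": -0.83,"y": -0.58,"z": -0.14},{"x": -0.83,"y": -0.58,"z": -0.14},{"x": -0.83,"y": -0.58,"z": -0.14},{"x": -0.83,"y": -0.58,"z": -0.14},{"x": -0.83,"y": -0.58,"z": -0.14},{"x": -0.83,"y": -0.58,"z": -0.14},{"x": -0.83,"y": -0.58,"z": -0.14},{"x": -0.83,"y": -0.58,"z": -0.14},{"x": -0.83,"y": -0.58,"z": -0.14},{"x": -0.83,"y": -0.58,"z": -0.14},{"x": -0.83,"y": -0.58,"z": -0.14},{"x": -0.83,"y": -0.58,"z": -0.14},{"x": -0.83,"y": -0.58,"z": -0.14},{"x": -0.83,"y": -0.58,"z": -0.14}]}}

```text
invalid input
```

>>> {"fn": "jog_arm", "kwargs": {"motion": [{"turn": 1},{"turn": 1},{"turn": 1},{"turn": 1},{"turn": 1},{"turn": 1},{"turn": 1},{"turn": 1},{"turn": 1},{"turn": 1},{"turn": 1},{"turn": 1},{"turn": 1},{"turn": 1},{"turn": 1},{"turn": 1},{"turn": 1},{},{}]}}

```text
invalid input
```

Run:
```python
from h import *
grab('wrist','w1'); grab('top','top2'); s=get_state(); print(s['time'],s['tool_pos'],s['eef_rot'],s['joints'])
```

```text
0.2 [0.14587591 0.50391483 0.25279257] [-3.14039108e+00  3.39784443e-06  2.85981018e+00] [ 1.28901571e+00  2.60416057e-01 -1.38874401e-01  1.17270744e+00
 -3.39560361e-06  1.57079819e+00]
```

View pics/w1.png

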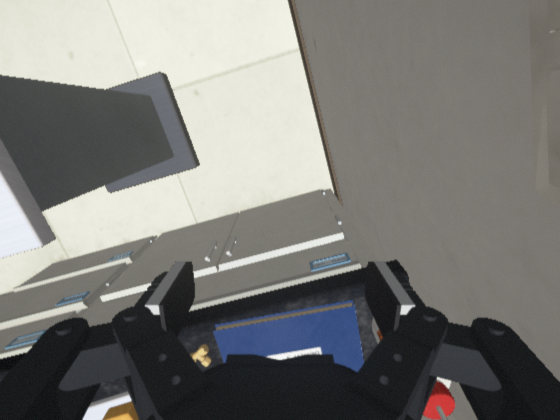

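The wrist picture shows only the start pose: floor, plus the notebook at about (290,350). The moves were refused, probably because every row needs all its fields.

>>> {"fn": "jog_arm", "kwargs": {"motion": [{"hand": 1,"x": -0.83,"y": -0.58,"z": -0.14,"turn": 0},{"hand": 1,"x": -0.83,"y": -0.58,"z": -0.14,"turn": 0},{"hand": 1,"x": -0.83,"y": -0.58,"z": -0.14,"turn": 0},{"hand": 1,"x": -0.83,"y": -0.58,"z": -0.14,"turn": 0},{"hand": 1,"x": -0.83,"y": -0.58,"z": -0.14,"turn": 0},{"hand": 1,"x": -0.83,"y": -0.58,"z": -0.14,"turn": 0},{"hand": 1,"x": -0.83,"y": -0.58,"z": -0.14,"turn": 0},{"hand": 1,"x": -0.83,"y": -0.58,"z": -0.14,"turn": 0},{"hand": 1,"x": -0.83,"y": -0.58,"z": -0.14,"turn": 0},{"hand": 1,"x": -0.83,"y": -0.58,"z": -0.14,"turn": 0},{"hand": 1,"x": -0.83,"y": -0.58,"z": -0.14,"turn": 0},{"hand": 1,"x": -0.83,"y": -0.58,"z": -0.14,"turn": 0},{"hand": 1,"x": -0.83,"y": -0.58,"z": -0.14,"turn": 0},{"hand": 1,"x": -0.83,"y": -0.58,"z": -0.14,"turn": 0},{"hand": 1,"x": -0.83,"y": -0.58,"z": -0.14,"turn": 0},{"hand": 1,"x": -0.83,"y": -0.58,"z": -0.14,"turn": 0},{"hand": 1,"x": -0.83,"y": -0.58,"z": -0.14,"turn": 0}]}}

```text
time: 1.62
tool_pos: [0.4709, 0.101, 0.3248]
eef_rot: [-3.142, -0.0, 2.86]
contact_force: [0.2, -0.0, 0.4]
width: 0.0854
finger_force: 0.0
```

>>> {"fn": "jog_arm", "kwargs": {"motion": [{"hand": 1,"x": 0,"y": 0,"z": 0,"turn": 1},{"hand": 1,"x": 0,"y": 0,"z": 0,"turn": 1},{"hand": 1,"x": 0,"y": 0,"z": 0,"turn": 1},{"hand": 1,"x": 0,"y": 0,"z": 0,"turn": 1},{"hand": 1,"x": 0,"y": 0,"z": 0,"turn": 1},{"hand": 1,"x": 0,"y": 0,"z": 0,"turn": 1},{"hand": 1,"x": 0,"y": 0,"z": 0,"turn": 1},{"hand": 1,"x": 0,"y": 0,"z": 0,"turn": 1},{"hand": 1,"x": 0,"y": 0,"z": 0,"turn": 1},{"hand": 1,"x": 0,"y": 0,"z": 0,"turn": 1},{"hand": 1,"x": 0,"y": 0,"z": 0,"turn": 1},{"hand": 1,"x": 0,"y": 0,"z": 0,"turn": 1},{"hand": 1,"x": 0,"y": 0,"z": 0,"turn": 1},{"hand": 1,"x": 0,"y": 0,"z": 0,"turn": 1},{"hand": 1,"x": 0,"y": 0,"z": 0,"turn": 1},{"hand": 1,"x": 0,"y": 0,"z": 0,"turn": 1},{"hand": 1,"x": 0,"y": 0,"z": 0,"turn": 1},{"hand": 1,"x": 0,"y": 0,"z": 0,"turn": 0},{"hand": 1,"x": 0,"y": 0,"z": 0,"turn": 0}]}}

```text
time: 3.2
tool_pos: [0.4702, 0.1024, 0.3245]
eef_rot: [-3.141, 0.0, 1.378]
contact_force: [0.6, 0.4, -0.1]
width: 0.0854
finger_force: 0.0
```

Run:
```python
from h import *
grab('wrist','w2'); s=get_state(); print(s['time'],s['tool_pos'],s['eef_rot'],s['joints'])
```

```text
3.25 [0.47025023 0.10241759 0.32456324] [-3.14129978e+00  1.58955186e-04  1.37834649e+00] [ 2.14463629e-01  1.63436112e-01 -7.94284149e-02  1.32826367e+00
 -3.00629437e-05  1.97770982e+00]
```

View pics/w2.png

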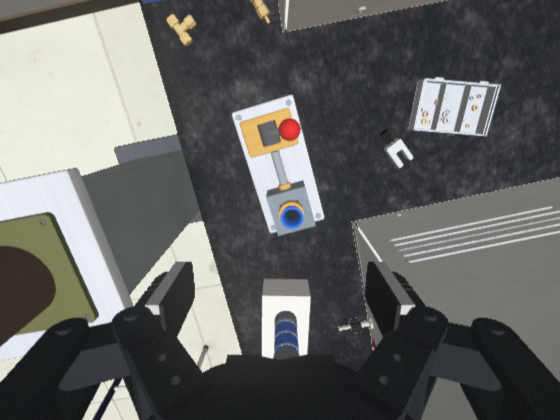

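The wrist view shows the station clearly: fitting mouth at (291,216), red ball at (290,129). The blue cartridge is partly visible at (286,335).

```bash
cat > w.py <<'E'
from h import *
import sys
f=sys.argv[1]; z=np.load(f+'.npz'); W=cloud('wrist',z['d'],{'eef_rot':z['rot'],'tool_pos':z['pos']})
H,S,V=cv2.split(cv2.cvtColor(z['p'],cv2.COLOR_RGB2HSV)); ok=(z['d']>0)
near=ok&(abs(W[...,0]-.46)<.12)&(abs(W[...,1]-0)<.25)
Q=lambda m:W[m&near]
def rect(nm,m):
    P=Q(m)
    if len(P)<8: print(nm,len(P));return
    r=cv2.minAreaRect((P[:,:2]*1000).astype(np.float32)); print(nm,len(P),np.round(r[0],1),np.round(r[1],1),round(r[2],1),P.mean(0).round(4))
Z=W[...,2]; X=W[...,0];Y=W[...,1]
rect('plate',(Z>.008)&(Z<.016)&(Y>-.05)&(S<60))
rect('block',(Z>.049)&(Z<.055)&(Y<.1)&(Y>-.02))
rect('rim',(Z>.0735)&(Z<.082)&(Y<.1)&(Y>-.02))
bl=(H>100)&(H<125)&(S>120)
rect('bluerim',bl&(Z>.0735)&(Z<.082)&(Y>-.02))
rd=((H<4)|(H>175))&(S>150)
rect('red',rd&(Z>.06))
P=Q(rd&(Z>.06))
if len(P)>20:
    A=np.c_[2*P,np.ones(len(P))];q=np.linalg.lstsq(A,(P**2).sum(1),rcond=None)[0];print('ball',q[:3].round(4),np.sqrt(q[3]+q[:3]@q[:3]))
rect('bluedisc',bl&(Z>.155)&(Z<.167)); rect('cap',(Z>.155)&(Z<.167)&(abs(Y+.13)<.03))
rect('racktop',(Z>.047)&(Z<.053)&(Y<-.05))
E
python3 w.py w2
```

```text
plate 3663 [501.   76.1] [143.  245.2] 5.2 [0.4731 0.1108 0.0108]
block 1078 [513.   35.8] [ 74.1 148.6] 73.3 [0.4792 0.0491 0.0509]
rim 266 [517.9  21.2] [ 30.3 126.9] 58.5 [0.4938 0.0371 0.0767]
bluerim 193 [476.8  46.9] [29.5 27.8] 79.1 [0.4767 0.0448 0.0764]
red 336 [493.5 158.4] [22.4 23.1] 79.4 [0.4935 0.1585 0.0962]
ball [0.4937 0.1584 0.0876] 0.012151822267408597
bluedisc 0
cap 0
racktop 1977 [ 475.5 -134.4] [187.2 162.3] 2.0 [ 0.4436 -0.1342  0.049 ]
```

>>> {"fn": "jog_arm", "kwargs": {"motion": [{"hand": 1,"x": -0.87,"y": 0.035,"z": 0.09,"turn": 0},{"hand": 1,"x": -0.87,"y": 0.035,"z": 0.09,"turn": 0},{"hand": 1,"x": -0.87,"y": 0.035,"z": 0.09,"turn": 0},{"hand": 1,"x": -0.87,"y": 0.035,"z": 0.09,"turn": 0},{"hand": 1,"x": -0.87,"y": 0.035,"z": 0.09,"turn": 0},{"hand": 1,"x": -0.87,"y": 0.035,"z": 0.09,"turn": 0},{"hand": 1,"x": -0.87,"y": 0.035,"z": 0.09,"turn": 0},{"hand": 1,"x": -0.87,"y": 0.035,"z": 0.09,"turn": 0},{"hand": 1,"x": -0.87,"y": 0.035,"z": 0.09,"turn": 0},{"hand": 1,"x": 0,"y": 0,"z": 0,"turn": 0},{"hand": 1,"x": 0,"y": 0,"z": 0,"turn": 0}]}}

```text
time: 4.17
tool_pos: [0.4338, -0.1307, 0.3002]
eef_rot: [-3.141, -0.0, 1.375]
contact_force: [0.4, 0.6, -0.7]
width: 0.0849
finger_force: 0.0
```

```bash
python3 - <<'E'
from h import *
grab('wrist','w3'); s=get_state(); print(s['time'],s['tool_pos'],s['eef_rot'],s['joints'])
E
python3 w.py w3
```

```text
4.2167 [ 0.43405943 -0.12992563  0.30033756] [-3.14129341e+00 -6.17837689e-04  1.37595612e+00] [-2.91225128e-01  1.19372666e-01 -1.95085587e-01  1.25669539e+00
  5.86171842e-04  1.47441121e+00]
plate 1868 [501.4  23.7] [ 85.2 174.3] 67.9 [0.47   0.032  0.0108]
block 1450 [507.2  24.2] [ 50.9 136.1] 73.4 [0.4772 0.0321 0.0509]
rim 308 [516.1  19.9] [ 22.3 124. ] 61.2 [0.4932 0.0298 0.0768]
bluerim 225 [475.5  40.4] [18.5 29.9] 78.1 [0.4753 0.0396 0.0764]
red 1
bluedisc 628 [ 435.5 -131. ] [25.7 25.8] 78.0 [ 0.4352 -0.1307  0.1595]
cap 1529 [ 493.6 -132.8] [152.   59.8] 2.1 [ 0.4705 -0.1292  0.1596]
racktop 4763 [ 471.8 -150.7] [201.1 197.8] 0.5 [ 0.4396 -0.1568  0.049 ]
```

View pics/w3.png

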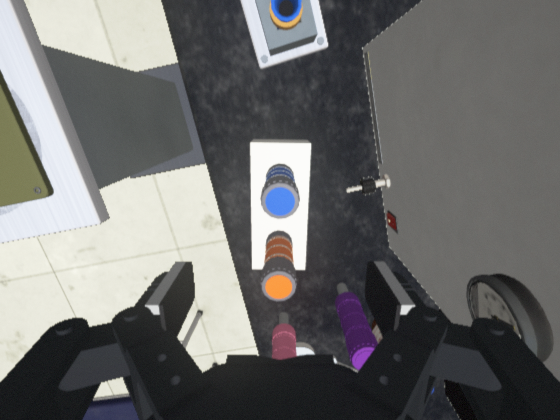

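The wrist view shows the blue disc at (281,201) and the orange one at (278,287). Nothing lies between the jaws' path and the cap, so I'll descend and grip.

>>> {"fn": "jog_arm", "kwargs": {"motion": [{"hand": 1,"x": -0.01,"y": 0.05,"z": 0.8,"turn": 0},{"hand": 1,"x": 0,"y": 0,"z": 0.8,"turn": 0},{"hand": 1,"x": 0,"y": 0,"z": 0.8,"turn": 0},{"hand": 1,"x": 0,"y": 0,"z": 0.8,"turn": 0},{"hand": 1,"x": 0,"y": 0,"z": 0.8,"turn": 0},{"hand": 1,"x": 0,"y": 0,"z": 0.6,"turn": 0},{"hand": 1,"x": 0,"y": 0,"z": 0.3,"turn": 0},{"hand": 1,"x": 0,"y": 0,"z": 0.24,"turn": 0},{"hand": 1,"x": 0,"y": 0,"z": 0,"turn": 0},{"hand": 1,"x": 0,"y": 0,"z": 0,"turn": 0}]}}

```text
time: 5.05
tool_pos: [0.4362, -0.1302, 0.1468]
eef_rot: [3.141, -0.0, 1.377]
contact_force: [-0.1, 0.3, -0.9]
width: 0.0857
finger_force: 0.0
```

>>> {"fn": "jog_arm", "kwargs": {"motion": [{"hand": 0,"x": 0,"y": 0,"z": 0,"turn": 0},{"hand": 0,"x": 0,"y": 0,"z": 0,"turn": 0},{"hand": 0,"x": 0,"y": 0,"z": 0,"turn": 0},{"hand": 0,"x": 0,"y": 0,"z": 0,"turn": 0},{"hand": 0,"x": 0,"y": 0,"z": 0,"turn": 0},{"hand": 0,"x": 0,"y": 0,"z": 0,"turn": 0},{"hand": 0,"x": 0,"y": 0,"z": 0,"turn": 0},{"hand": 0,"x": 0,"y": 0,"z": 0,"turn": 0},{"hand": 0,"x": 0,"y": 0,"z": 0,"turn": 0},{"hand": 0,"x": 0,"y": 0,"z": 0,"turn": 0},{"hand": 0,"x": 0,"y": 0,"z": 0,"turn": 0},{"hand": 0,"x": 0,"y": 0,"z": 0,"turn": 0}], "grip_force": 80}}

```text
time: 6.05
tool_pos: [0.4356, -0.1306, 0.147]
eef_rot: [3.141, 0.0, 1.376]
contact_force: [-2.5, 0.3, 5.1]
width: 0.0345
finger_force: 79.0
```

>>> {"fn": "jog_arm", "kwargs": {"motion": [{"hand": 0,"x": 0,"y": 0,"z": -0.3,"turn": 0},{"hand": 0,"x": 0,"y": 0,"z": -0.6,"turn": 0},{"hand": 0,"x": 0,"y": 0,"z": -0.7,"turn": 0},{"hand": 0,"x": 0,"y": 0,"z": -0.7,"turn": 0},{"hand": 0,"x": 0,"y": 0,"z": -0.7,"turn": 0},{"hand": 0,"x": 0,"y": 0,"z": -0.6,"turn": 0},{"hand": 0,"x": 0,"y": 0,"z": 0,"turn": 0},{"hand": 0,"x": 0,"y": 0,"z": 0,"turn": 0},{"hand": 0,"x": 0,"y": 0,"z": 0,"turn": 0}]}}

```text
time: 6.8
tool_pos: [0.435, -0.1303, 0.2534]
eef_rot: [-3.14, -0.0, 1.376]
contact_force: [0.4, 0.5, -0.6]
width: 0.0346
finger_force: 80.7
```

>>> {"fn": "jog_arm", "kwargs": {"motion": [{"hand": 0,"x": 0.5,"y": 0.027,"z": 0,"turn": 0},{"hand": 0,"x": 0.8,"y": 0.027,"z": 0,"turn": 0},{"hand": 0,"x": 0.8,"y": 0.027,"z": 0,"turn": 0},{"hand": 0,"x": 0.8,"y": 0.027,"z": 0,"turn": 0},{"hand": 0,"x": 0.8,"y": 0.027,"z": 0,"turn": 0},{"hand": 0,"x": 0.8,"y": 0.027,"z": 0,"turn": 0},{"hand": 0,"x": 0.8,"y": 0.027,"z": 0,"turn": 0},{"hand": 0,"x": 0.5,"y": 0.027,"z": 0,"turn": 0},{"hand": 0,"x": 0.26,"y": 0,"z": 0,"turn": 0},{"hand": 0,"x": 0,"y": 0,"z": 0,"turn": 0},{"hand": 0,"x": 0,"y": 0,"z": 0,"turn": 0}]}}

```text
time: 7.72
tool_pos: [0.4763, 0.0464, 0.2532]
eef_rot: [-3.14, 0.001, 1.377]
contact_force: [-1.2, -0.5, -2.4]
width: 0.0341
finger_force: 80.7
```

```bash
python3 - <<'E'
from h import *
ps=[get_state()['tool_pos']]
grab('wrist','w4'); grab('side','s4'); 
for i in range(4): get_image('side'); ps.append(get_state()['tool_pos'])
print(np.mean(ps,0))
a=cv2.imread('pics/w4.png'); b=cv2.imread('pics/s4.png')[130:230,180:310]
cv2.imwrite('pics/c4.png',np.hstack([cv2.resize(a,(400,300)),cv2.resize(b,(390,300))]))
E
python3 w.py w4
```

```text
[0.47672182 0.04590963 0.25391173]
plate 5517 [501.   72.5] [142.5 252.1] 5.1 [0.4742 0.1099 0.0108]
block 1478 [513.9  38.1] [ 64.9 150.5] 66.4 [0.482  0.0537 0.0509]
rim 318 [519.5  23.3] [ 26.9 127.1] 59.2 [0.499  0.0384 0.0767]
bluerim 210 [477.6  49.2] [22.3 29.2] 76.0 [0.4779 0.0498 0.0763]
red 647 [493.7 157.2] [22.7 23.1] 55.1 [0.4937 0.1569 0.096 ]
ball [0.4937 0.1582 0.0875] 0.012217400672550794
bluedisc 11 [479.8  62.2] [ 1.8 17.3] 76.1 [0.4789 0.0621 0.1586]
cap 0
racktop 1331 [ 478.7 -153.1] [182.4 198.4] 2.0 [ 0.4318 -0.1655  0.0489]
```

View pics/c4.png

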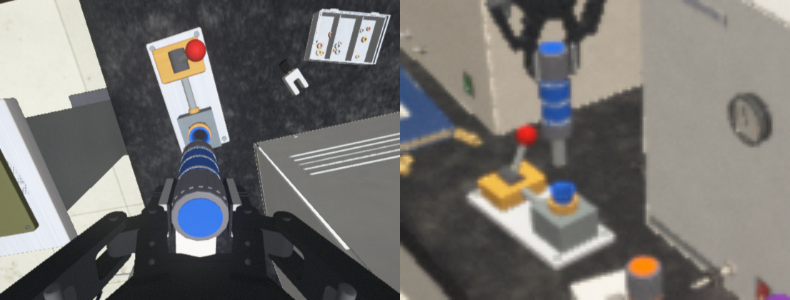

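The left panel shows the held cartridge hanging upright, its lower end near the fitting at about (198,130). The right panel shows it above the blue mouth, at about (560,190). Next I'll measure its axis relative to the port.

Run:
```python
from h import *
from scipy.optimize import least_squares as L
for n,f in(('wrist','w4'),('side','s4')):
    z=np.load(f+'.npz');W=cloud(n,z['d'],{'eef_rot':z['rot'],'tool_pos':z['pos']})
    near=(z['d']>0)&(np.hypot(W[...,0]-.4767,W[...,1]-.046)<.028)
    P=W[near&(W[...,2]>.165)&(W[...,2]<.225)]
    r=L(lambda q:np.hypot(P[:,0]-q[0]-q[2]*(P[:,2]-.2),P[:,1]-q[1]-q[3]*(P[:,2]-.2))-.018,[.4767,.046,0,0],loss='soft_l1',f_scale=.001)
    print(f,len(P),r.x.round(4),np.sqrt(2*r.cost/len(P)))
    H,S,V=cv2.split(cv2.cvtColor(z['p'],cv2.COLOR_RGB2HSV))
    D=W[near&(W[...,2]>.258)&(H>100)&(H<125)&(S>120)]; print('disc',len(D),((D.min(0)+D.max(0))/2).round(4))
    T=W[near&(W[...,2]>.1)&(W[...,2]<.155)]; print('stem zmin',T[:,2].min() if len(T) else None)
# rim circle centre from wrist view 2 and top/side
for n,f in(('wrist','w2'),('top','top1'),('side','side1')):
    z=np.load(f+'.npz');W=cloud(n,z['d'],{'eef_rot':z['rot'],'tool_pos':z['pos']})
    m=(z['d']>0)&(np.hypot(W[...,0]-.4767,W[...,1]-.047)<.021)&(W[...,2]>.072)&(W[...,2]<.084)
    c,r=cv2.minEnclosingCircle((W[m][:,:2]*1000).astype(np.float32)); print(f,m.sum(),c,r)
```

```text
w4 1533 [ 0.4764  0.0452  0.0154 -0.0103] 0.00027591271409263177
disc 2713 [0.4776 0.0455 0.2661]
stem zmin 0.11622259441839358
s4 163 [ 0.4749  0.0466  0.0185 -0.0043] 0.0015889016259364739
disc 28 [0.4758 0.0451 0.2679]
stem zmin 0.11306056910269742
w2 242 (476.7845458984375, 46.32518768310547) 15.545394897460938
top1 58 (475.76080322265625, 46.215415954589844) 15.30225944519043
side1 31 (474.2070617675781, 43.653648376464844) 15.42604923248291
```

>>> {"fn": "jog_arm", "kwargs": {"motion": [{"hand": 0,"x": 0.03,"y": 0.03,"z": 0.3,"turn": 0},{"hand": 0,"x": 0,"y": 0,"z": 0.4,"turn": 0},{"hand": 0,"x": 0,"y": 0,"z": 0.3,"turn": 0},{"hand": 0,"x": 0,"y": 0,"z": 0.1,"turn": 0},{"hand": 0,"x": 0,"y": 0,"z": 0,"turn": 0},{"hand": 0,"x": 0,"y": 0,"z": 0,"turn": 0},{"hand": 0,"x": 0,"y": 0,"z": 0,"turn": 0}]}}

```text
time: 8.6
tool_pos: [0.4785, 0.0474, 0.2216]
eef_rot: [3.141, -0.0, 1.376]
contact_force: [-0.5, 0.3, -1.9]
width: 0.0343
finger_force: 80.7
```

>>> {"fn": "jog_arm", "kwargs": {"motion": [{"hand": 0,"x": 0,"y": 0,"z": 0.06,"turn": 0},{"hand": 0,"x": 0,"y": 0,"z": 0.06,"turn": 0},{"hand": 0,"x": 0,"y": 0,"z": 0,"turn": 0},{"hand": 0,"x": 0,"y": 0,"z": 0,"turn": 0}]}}

```text
time: 8.93
tool_pos: [0.4781, 0.0474, 0.2176]
eef_rot: [3.142, 0.0, 1.376]
contact_force: [0.6, 0.0, -1.7]
width: 0.0345
finger_force: 80.7
```

>>> {"fn": "jog_arm", "kwargs": {"motion": [{"hand": 0,"x": 0,"y": 0,"z": 0.05,"turn": 0},{"hand": 0,"x": 0,"y": 0,"z": 0.05,"turn": 0},{"hand": 0,"x": 0,"y": 0,"z": 0,"turn": 0},{"hand": 0,"x": 0,"y": 0,"z": 0,"turn": 0}]}}

```text
time: 9.27
tool_pos: [0.4781, 0.0474, 0.2145]
eef_rot: [-3.141, 0.0, 1.376]
contact_force: [0.4, -0.4, -1.8]
width: 0.0341
finger_force: 80.7
```

>>> {"fn": "jog_arm", "kwargs": {"motion": [{"hand": 0,"x": 0,"y": 0,"z": 0.05,"turn": 0},{"hand": 0,"x": 0,"y": 0,"z": 0.05,"turn": 0},{"hand": 0,"x": 0,"y": 0,"z": 0,"turn": 0}]}}

```text
time: 9.52
tool_pos: [0.478, 0.0474, 0.2113]
eef_rot: [-3.141, 0.0, 1.376]
contact_force: [-0.2, 0.0, -1.6]
width: 0.0345
finger_force: 80.7
```

>>> {"fn": "jog_arm", "kwargs": {"motion": [{"hand": 0,"x": 0,"y": 0,"z": 0.04,"turn": 0},{"hand": 0,"x": 0,"y": 0,"z": 0.04,"turn": 0},{"hand": 0,"x": 0,"y": 0,"z": 0,"turn": 0}]}}

```text
time: 9.77
tool_pos: [0.478, 0.0474, 0.2089]
eef_rot: [-3.141, 0.0, 1.376]
contact_force: [0.0, -0.5, -1.1]
width: 0.0345
finger_force: 80.7
```

>>> {"fn": "jog_arm", "kwargs": {"motion": [{"hand": 0,"x": 0,"y": 0,"z": 0.03,"turn": 0},{"hand": 0,"x": 0,"y": 0,"z": 0.03,"turn": 0},{"hand": 0,"x": 0,"y": 0,"z": 0,"turn": 0}]}}

```text
time: 10.02
tool_pos: [0.4781, 0.0474, 0.2072]
eef_rot: [-3.141, 0.0, 1.376]
contact_force: [0.1, 0.2, -1.5]
width: 0.0347
finger_force: 80.7
```

>>> {"fn": "jog_arm", "kwargs": {"motion": [{"hand": 0,"x": 0,"y": 0,"z": 0.03,"turn": 0},{"hand": 0,"x": 0,"y": 0,"z": 0.03,"turn": 0},{"hand": 0,"x": 0,"y": 0,"z": 0.03,"turn": 0},{"hand": 0,"x": 0,"y": 0,"z": 0,"turn": 0}]}}

```text
time: 10.35
tool_pos: [0.478, 0.0474, 0.2045]
eef_rot: [-3.141, 0.0, 1.376]
contact_force: [-0.9, -0.4, -1.5]
width: 0.0341
finger_force: 80.7
```

>>> {"fn": "jog_arm", "kwargs": {"motion": [{"hand": 0,"x": 0,"y": 0,"z": 0.03,"turn": 0},{"hand": 0,"x": 0,"y": 0,"z": 0.03,"turn": 0},{"hand": 0,"x": 0,"y": 0,"z": 0.03,"turn": 0},{"hand": 0,"x": 0,"y": 0,"z": 0,"turn": 0}]}}

```text
time: 10.68
tool_pos: [0.4783, 0.0474, 0.2029]
eef_rot: [3.141, -0.0, 1.376]
contact_force: [-1.2, 0.2, 4.0]
width: 0.0341
finger_force: 81.7
```

>>> {"fn": "jog_arm", "kwargs": {"motion": [{"hand": 0,"x": 0,"y": 0,"z": 0.03,"turn": 0},{"hand": 0,"x": 0,"y": 0,"z": 0.03,"turn": 0},{"hand": 0,"x": 0,"y": 0,"z": 0.03,"turn": 0},{"hand": 0,"x": 0,"y": 0,"z": 0,"turn": 0}]}}

```text
time: 11.02
tool_pos: [0.4784, 0.0475, 0.2005]
eef_rot: [3.14, -0.001, 1.376]
contact_force: [-2.5, -0.3, 6.5]
width: 0.0344
finger_force: 81.9
```

>>> {"fn": "jog_arm", "kwargs": {"motion": [{"hand": 0,"x": 0,"y": -0.015,"z": 0.03,"turn": 0},{"hand": 0,"x": 0,"y": 0,"z": 0.03,"turn": 0},{"hand": 0,"x": 0,"y": 0,"z": 0.03,"turn": 0},{"hand": 0,"x": 0,"y": 0,"z": 0,"turn": 0}]}}

```text
time: 11.35
tool_pos: [0.4782, 0.0474, 0.198]
eef_rot: [3.14, -0.0, 1.376]
contact_force: [-1.6, 0.7, 7.3]
width: 0.0344
finger_force: 81.8
```

>>> {"fn": "jog_arm", "kwargs": {"motion": [{"hand": 0,"x": 0,"y": 0,"z": 0.03,"turn": 0},{"hand": 0,"x": 0,"y": 0,"z": 0.03,"turn": 0},{"hand": 0,"x": 0,"y": 0,"z": 0,"turn": 0}]}}

```text
time: 11.6
tool_pos: [0.4783, 0.0474, 0.1962]
eef_rot: [3.139, -0.0, 1.376]
contact_force: [-2.5, 0.0, 7.7]
width: 0.0343
finger_force: 81.8
```

>>> {"fn": "jog_arm", "kwargs": {"motion": [{"hand": 0,"x": 0,"y": 0,"z": 0.03,"turn": 0},{"hand": 0,"x": 0,"y": 0,"z": 0.03,"turn": 0},{"hand": 0,"x": 0,"y": 0,"z": 0,"turn": 0}]}}

```text
time: 11.85
tool_pos: [0.4783, 0.0474, 0.1945]
eef_rot: [3.139, -0.0, 1.376]
contact_force: [-2.4, -1.4, 8.0]
width: 0.0347
finger_force: 81.8
```

>>> {"fn": "jog_arm", "kwargs": {"motion": [{"hand": 0,"x": 0,"y": 0,"z": 0.03,"turn": 0},{"hand": 0,"x": 0,"y": 0,"z": 0.02,"turn": 0},{"hand": 0,"x": 0,"y": 0,"z": 0,"turn": 0}]}}

```text
time: 12.1
tool_pos: [0.4783, 0.0473, 0.193]
eef_rot: [3.139, -0.0, 1.376]
contact_force: [-1.8, -1.1, 7.2]
width: 0.0342
finger_force: 81.8
```

>>> {"fn": "jog_arm", "kwargs": {"motion": [{"hand": 0,"x": 0,"y": 0,"z": 0.02,"turn": 0},{"hand": 0,"x": 0,"y": 0,"z": 0.01,"turn": 0},{"hand": 0,"x": 0,"y": 0,"z": 0,"turn": 0}]}}

```text
time: 12.35
tool_pos: [0.4783, 0.0473, 0.1922]
eef_rot: [3.139, -0.0, 1.376]
contact_force: [-1.8, -0.6, 8.2]
width: 0.0342
finger_force: 81.8
```

>>> {"fn": "jog_arm", "kwargs": {"motion": [{"hand": 0,"x": 0,"y": 0,"z": 0.015,"turn": 0},{"hand": 0,"x": 0,"y": 0,"z": 0.01,"turn": 0},{"hand": 0,"x": 0,"y": 0,"z": 0,"turn": 0}]}}

```text
time: 12.6
tool_pos: [0.4783, 0.0473, 0.1914]
eef_rot: [3.139, -0.0, 1.376]
contact_force: [-2.0, -0.7, 8.4]
width: 0.0342
finger_force: 81.8
```

>>> {"fn": "jog_arm", "kwargs": {"motion": [{"hand": 0,"x": 0,"y": 0,"z": 0.015,"turn": 0},{"hand": 0,"x": 0,"y": 0,"z": 0.01,"turn": 0},{"hand": 0,"x": 0,"y": 0,"z": 0,"turn": 0}]}}

```text
time: 12.85
tool_pos: [0.4784, 0.0474, 0.1912]
eef_rot: [3.139, -0.0, 1.376]
contact_force: [-3.9, -1.0, 11.8]
width: 0.034
finger_force: 82.4
```

>>> {"fn": "jog_arm", "kwargs": {"motion": [{"hand": 0,"x": 0,"y": 0,"z": 0.015,"turn": 0},{"hand": 0,"x": 0,"y": 0,"z": 0,"turn": 0},{"hand": 0,"x": 0,"y": 0,"z": 0,"turn": 0}]}}

```text
time: 13.1
tool_pos: [0.4784, 0.0474, 0.1911]
eef_rot: [3.139, -0.001, 1.376]
contact_force: [-2.8, -1.0, 13.3]
width: 0.0347
finger_force: 82.9
```

>>> {"fn": "jog_arm", "kwargs": {"motion": [{"hand": 0,"x": 0,"y": 0,"z": 0.03,"turn": 0},{"hand": 0,"x": 0,"y": 0,"z": 0,"turn": 0},{"hand": 0,"x": 0,"y": 0,"z": 0,"turn": 0}]}}

```text
time: 13.35
tool_pos: [0.4785, 0.0475, 0.1911]
eef_rot: [3.138, -0.001, 1.376]
contact_force: [-5.4, -1.4, 20.3]
width: 0.0345
finger_force: 83.9
```

>>> {"fn": "jog_arm", "kwargs": {"motion": [{"hand": 0,"x": 0,"y": 0,"z": 0.02,"turn": 0},{"hand": 0,"x": 0,"y": 0,"z": 0,"turn": 0},{"hand": 0,"x": 0,"y": 0,"z": 0,"turn": 0}]}}

```text
time: 13.6
tool_pos: [0.4786, 0.0475, 0.191]
eef_rot: [3.137, -0.001, 1.376]
contact_force: [-5.6, 0.1, 23.2]
width: 0.0341
finger_force: 84.3
```

>>> {"fn": "jog_arm", "kwargs": {"motion": [{"hand": 0,"x": 0,"y": 0,"z": -0.04,"turn": 0},{"hand": 0.8,"x": 0,"y": 0,"z": 0,"turn": 0},{"hand": 0.8,"x": 0,"y": 0,"z": 0,"turn": 0},{"hand": 0.8,"x": 0,"y": 0,"z": 0,"turn": 0},{"hand": 0.8,"x": 0,"y": 0,"z": 0,"turn": 0},{"hand": 0.8,"x": 0,"y": 0,"z": 0,"turn": 0},{"hand": 0.8,"x": 0,"y": 0,"z": 0,"turn": 0},{"hand": 0.8,"x": 0,"y": 0,"z": 0,"turn": 0}]}}

```text
time: 14.27
tool_pos: [0.4777, 0.0475, 0.1881]
eef_rot: [-3.141, 0.0, 1.376]
contact_force: [0.2, -0.0, -0.1]
width: 0.0681
finger_force: 0.0
```

>>> {"fn": "jog_arm", "kwargs": {"motion": [{"hand": 0.8,"x": 0,"y": 0,"z": -0.2,"turn": 0},{"hand": 0.8,"x": 0,"y": 0,"z": -0.5,"turn": 0},{"hand": 0.8,"x": 0,"y": 0,"z": -0.8,"turn": 0},{"hand": 0.8,"x": 0,"y": 0,"z": -0.8,"turn": 0},{"hand": 0.8,"x": 0,"y": 0,"z": -0.8,"turn": 0},{"hand": 0.8,"x": 0,"y": 0,"z": -0.4,"turn": 0},{"hand": 0.8,"x": 0,"y": 0,"z": 0,"turn": 0},{"hand": 0.8,"x": 0,"y": 0,"z": 0,"turn": 0}]}}

```text
time: 14.93
tool_pos: [0.4782, 0.0475, 0.294]
eef_rot: [3.14, -0.001, 1.376]
contact_force: [0.3, 1.4, -0.4]
width: 0.0685
finger_force: 0.0
```

```bash
python3 - <<'E'
from h import *
grab('wrist','w5'); s=get_state(); print(s['time'],s['tool_pos'],s['joints'])
E
python3 w.py w5
python3 - <<'E'
from h import *
z=np.load('w5.npz');W=cloud('wrist',z['d'],{'eef_rot':z['rot'],'tool_pos':z['pos']})
H,S,V=cv2.split(cv2.cvtColor(z['p'],cv2.COLOR_RGB2HSV))
D=W[(z['d']>0)&(np.hypot(W[...,0]-.4767,W[...,1]-.046)<.03)&(W[...,2]>.15)&(H>100)&(H<125)&(S>120)]; print('disc',len(D),np.median(D,0))
E
```

```text
14.9833 [0.47753596 0.04742697 0.29293811] [ 9.89952643e-02  1.68108045e-01 -1.55276013e-01  1.24774536e+00
 -6.22178875e-06  1.86434910e+00]
plate 4550 [501.   75.4] [142.6 246.8] 5.4 [0.4741 0.1101 0.0108]
block 1069 [513.5  37.6] [ 64. 151.] 66.2 [0.4823 0.0559 0.0509]
rim 60 [527.   30.4] [ 24.7 122.5] 48.9 [0.5573 0.0049 0.0776]
bluerim 0
red 469 [493.3 157.2] [21.9 23.2] 77.7 [0.4935 0.1569 0.0961]
ball [0.4936 0.1581 0.0877] 0.012044320371879746
bluedisc 50 [480.1  60.5] [ 6.8 26.9] 77.9 [0.4809 0.062  0.1586]
cap 0
racktop 3794 [ 474.7 -135.2] [206.4 153.9] 76.8 [ 0.4337 -0.15    0.049 ]
disc 1014 [0.47744945 0.04769055 0.20380155]
```

View pics/w5.png

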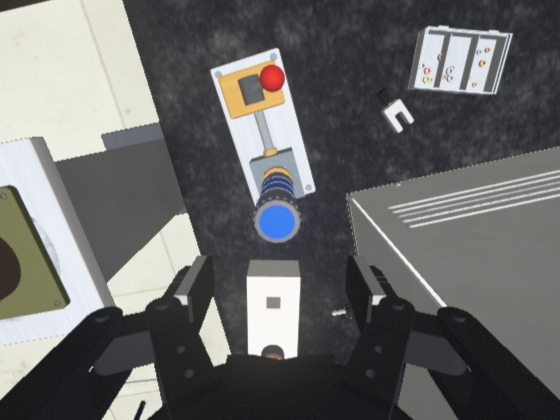

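The wrist view shows the cartridge seated and upright, with its disc at (277,221), and the ball still at (271,78). Before going to the lever I'll check how much room the left box leaves for the wrist camera.

Run:
```python
from h import *
for n,f in(('top','top1'),('wrist','w2'),('wrist','w5'),('side','side1')):
    z=np.load(f+'.npz');W=cloud(n,z['d'],{'eef_rot':z['rot'],'tool_pos':z['pos']})
    P=W[(z['d']>0)&(W[...,2]>.05)&(W[...,2]<.53)&(W[...,1]>.2)&(W[...,1]<.5)&(W[...,0]>.45)&(W[...,0]<.7)]
    if len(P): print(f,len(P),np.percentile(P,[1,5,50],axis=0).round(3).tolist())
```

```text
top1 15679 [[0.507, 0.269, 0.063], [0.508, 0.27, 0.122], [0.583, 0.3, 0.493]]
w2 1643 [[0.508, 0.269, 0.051], [0.509, 0.271, 0.053], [0.549, 0.272, 0.078]]
side1 9094 [[0.504, 0.264, 0.057], [0.505, 0.266, 0.083], [0.559, 0.275, 0.336]]
```

>>> {"fn": "jog_arm", "kwargs": {"motion": [{"hand": 0,"x": 0.63,"y": -0.36,"z": 0,"turn": 0},{"hand": 0,"x": 0.63,"y": -0.36,"z": 0,"turn": 0},{"hand": 0,"x": 0.63,"y": -0.36,"z": 0,"turn": 0},{"hand": 0,"x": 0.63,"y": -0.36,"z": 0,"turn": 0},{"hand": 0,"x": 0,"y": 0,"z": 0,"turn": 1},{"hand": 0,"x": 0,"y": 0,"z": 0,"turn": 1},{"hand": 0,"x": 0,"y": 0,"z": 0,"turn": 1},{"hand": 0,"x": 0,"y": 0,"z": 0,"turn": 1},{"hand": 0,"x": 0,"y": 0,"z": 0,"turn": 1},{"hand": 0,"x": 0,"y": 0,"z": 0,"turn": 1},{"hand": 0,"x": 0,"y": 0,"z": 0,"turn": 1},{"hand": 0,"x": 0,"y": 0,"z": 0,"turn": 1},{"hand": 0,"x": 0,"y": 0,"z": 0,"turn": 1},{"hand": 0,"x": 0,"y": 0,"z": 0,"turn": 1},{"hand": 0,"x": 0,"y": 0,"z": 0,"turn": 1},{"hand": 0,"x": 0,"y": 0,"z": 0,"turn": 1},{"hand": 0,"x": 0,"y": 0,"z": 0,"turn": 1},{"hand": 0,"x": 0,"y": 0,"z": 0,"turn": 1},{"hand": 0,"x": 0,"y": 0,"z": 0,"turn": 0.7},{"hand": 0,"x": 0,"y": 0,"z": 0,"turn": 0}]}}

```text
time: 16.65
tool_pos: [0.4585, 0.081, 0.2916]
eef_rot: [-3.103, 0.006, 0.151]
contact_force: [-0.2, 0.2, -0.5]
width: 0.0002
finger_force: 0.0
```

>>> {"fn": "jog_arm", "kwargs": {"motion": [{"hand": 0,"x": 0,"y": 0,"z": 0,"turn": 0}]}}

```text
time: 16.73
tool_pos: [0.4584, 0.0827, 0.292]
eef_rot: [-3.102, 0.006, 0.154]
contact_force: [0.7, -0.4, 0.1]
width: -0.0001
finger_force: 0.0
```

```bash
python3 - <<'E'
from h import *
s=get_state(); print(s['time'],s['tool_pos'],s['eef_rot'],s['joints'],s['qd'],s['effort'].round(1),s['contact_force'])
grab('top','t6');grab('side','s6')
E
python3 -c "
import cv2
cv2.imwrite('pics/c6.png',cv2.hconcat([cv2.resize(cv2.imread('pics/t6.png')[120:300,130:330],(400,360)),cv2.resize(cv2.imread('pics/s6.png')[60:240,150:350],(400,360))]))"
```

```text
16.7333 [0.45843619 0.08266042 0.29199181] [-3.10166176  0.00556534  0.15381322] [ 0.15282144  0.14762006 -0.18360452  1.24517671  0.03992535  3.14060009] [ 0.02620556 -0.00280465  0.00941963  0.00249257  0.00213118  0.00139182] [ -0.7 -34.5  25.8   0.    0.1   0. ] [ 0.66071039 -0.4253262   0.08246931]
```

View pics/c6.png

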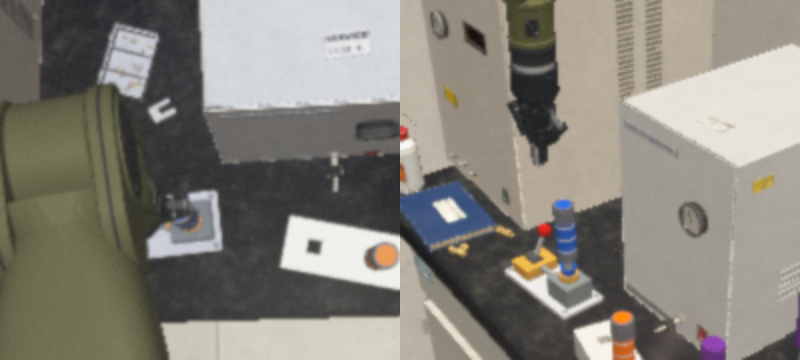

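The crop shows the cartridge upright in the fitting and the closed gripper beside the lever. Joint 6 has hit its 3.14 limit, so I'll turn back a little.

>>> {"fn": "jog_arm", "kwargs": {"motion": [{"hand": 0,"x": 0,"y": 0,"z": 0,"turn": -1},{"hand": 0,"x": 0,"y": 0,"z": 0,"turn": -1},{"hand": 0,"x": 0,"y": 0,"z": 0,"turn": -1},{"hand": 0,"x": 0,"y": 0,"z": 0,"turn": -1},{"hand": 0,"x": 0,"y": 0,"z": 0,"turn": 0},{"hand": 0,"x": 0,"y": 0,"z": 0,"turn": 0},{"hand": 0,"x": 0,"y": 0,"z": 0,"turn": 0}]}}

```text
time: 17.42
tool_pos: [0.459, 0.0838, 0.2932]
eef_rot: [-3.103, -0.011, 0.503]
contact_force: [-0.6, -0.4, -0.1]
width: -0.0002
finger_force: 0.0
```

>>> {"fn": "jog_arm", "kwargs": {"motion": [{"hand": 0,"x": 0.712,"y": -0.151,"z": 0,"turn": 0},{"hand": 0,"x": 0.712,"y": -0.151,"z": 0,"turn": 0},{"hand": 0,"x": 0.712,"y": -0.151,"z": 0,"turn": 0},{"hand": 0,"x": 0.712,"y": -0.151,"z": 0,"turn": 0},{"hand": 0,"x": 0.712,"y": -0.151,"z": 0,"turn": 0},{"hand": 0,"x": 0,"y": 0,"z": 0,"turn": 0},{"hand": 0,"x": 0,"y": 0,"z": 0,"turn": 0}]}}

```text
time: 18.0
tool_pos: [0.5421, 0.1555, 0.2947]
eef_rot: [-3.103, -0.01, 0.504]
contact_force: [-0.3, -0.5, 0.0]
width: 0.0001
finger_force: 0.0
```

>>> {"fn": "jog_arm", "kwargs": {"motion": [{"hand": 0,"x": 0,"y": 0,"z": 0.8,"turn": 0},{"hand": 0,"x": 0,"y": 0,"z": 0.8,"turn": 0},{"hand": 0,"x": 0,"y": 0,"z": 0.8,"turn": 0},{"hand": 0,"x": 0,"y": 0,"z": 0.8,"turn": 0},{"hand": 0,"x": 0,"y": 0,"z": 0,"turn": 0},{"hand": 0,"x": 0,"y": 0,"z": 0,"turn": 0}]}}

```text
time: 18.5
tool_pos: [0.5391, 0.1576, 0.1988]
eef_rot: [-3.103, -0.007, 0.503]
contact_force: [-0.4, -0.3, 0.1]
width: 0.0
finger_force: 0.0
```

>>> {"fn": "jog_arm", "kwargs": {"motion": [{"hand": 0,"x": 0,"y": 0,"z": 0.8,"turn": 0},{"hand": 0,"x": 0,"y": 0,"z": 0.8,"turn": 0},{"hand": 0,"x": 0,"y": 0,"z": 0.8,"turn": 0},{"hand": 0,"x": 0,"y": 0,"z": 0.7,"turn": 0},{"hand": 0,"x": 0,"y": 0,"z": 0.46,"turn": 0},{"hand": 0,"x": 0,"y": 0,"z": 0,"turn": 0},{"hand": 0,"x": 0,"y": 0,"z": 0,"turn": 0}]}}

```text
time: 19.08
tool_pos: [0.5406, 0.1626, 0.0941]
eef_rot: [-3.104, -0.012, 0.504]
contact_force: [-0.6, 0.5, -0.2]
width: -0.0003
finger_force: 0.0
```

>>> {"fn": "jog_arm", "kwargs": {"motion": [{"hand": 0,"x": -0.306,"y": -0.132,"z": 0,"turn": 0},{"hand": 0,"x": -0.306,"y": -0.132,"z": 0,"turn": 0},{"hand": 0,"x": -0.153,"y": -0.066,"z": 0,"turn": 0},{"hand": 0,"x": -0.153,"y": -0.066,"z": 0,"turn": 0},{"hand": 0,"x": -0.153,"y": -0.066,"z": 0,"turn": 0},{"hand": 0,"x": -0.153,"y": -0.066,"z": 0,"turn": 0},{"hand": 0,"x": 0,"y": 0,"z": 0,"turn": 0}]}}

```text
time: 19.67
tool_pos: [0.499, 0.1586, 0.0932]
eef_rot: [-3.103, -0.01, 0.504]
contact_force: [-0.3, 0.5, 0.6]
width: -0.0001
finger_force: 0.6
```

>>> {"fn": "jog_arm", "kwargs": {"motion": [{"hand": 0,"x": -0.153,"y": -0.066,"z": 0,"turn": 0},{"hand": 0,"x": -0.153,"y": -0.066,"z": 0,"turn": 0},{"hand": 0,"x": -0.153,"y": -0.066,"z": 0,"turn": 0},{"hand": 0,"x": -0.153,"y": -0.066,"z": 0,"turn": 0},{"hand": 0,"x": 0,"y": 0,"z": 0,"turn": 0}]}}

```text
time: 20.08
tool_pos: [0.4781, 0.1563, 0.0926]
eef_rot: [-3.103, -0.008, 0.504]
contact_force: [-0.2, 0.4, -0.4]
width: -0.0
finger_force: 0.0
```

>>> {"fn": "jog_arm", "kwargs": {"motion": [{"hand": 0,"x": -0.1,"y": -0.044,"z": 0,"turn": 0},{"hand": 0,"x": -0.1,"y": -0.044,"z": 0,"turn": 0},{"hand": 0,"x": -0.1,"y": -0.044,"z": 0,"turn": 0},{"hand": 0,"x": 0,"y": 0,"z": 0,"turn": 0}]}}

```text
time: 20.42
tool_pos: [0.4694, 0.1557, 0.0928]
eef_rot: [-3.103, -0.01, 0.504]
contact_force: [-0.2, -0.2, 0.1]
width: 0.0004
finger_force: 0.1
```

```bash
python3 - <<'E'
from h import *
grab('wrist','w7');grab('side','s7')
a=cv2.imread('pics/w7.png'); b=cv2.imread('pics/s7.png')[130:230,180:310]
cv2.imwrite('pics/c7.png',np.hstack([cv2.resize(a,(400,300)),cv2.resize(b,(390,300))]))
E
python3 w.py w7 | grep -E "red|ball"
```

```text
red 73 [453.6 146.2] [23.1  3.2] 27.6 [0.4494 0.1443 0.0961]
ball [0.4572 0.1223 0.1131] 0.02912990984925577
```

View pics/c7.png

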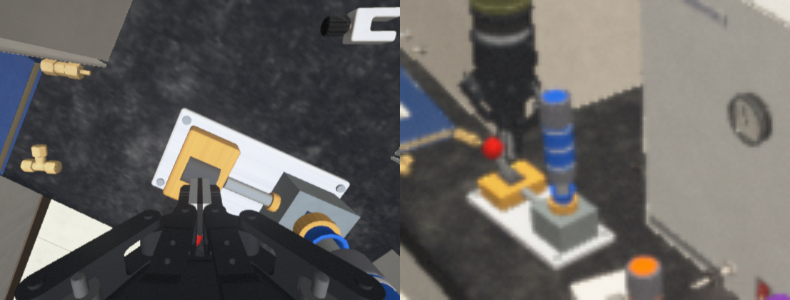

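The lever is following the finger: in the right panel, the ball at (493,147) is now on the robot's side. I'll push on to the stop.

>>> {"fn": "jog_arm", "kwargs": {"motion": [{"hand": 0,"x": -0.07,"y": -0.03,"z": 0,"turn": 0},{"hand": 0,"x": -0.07,"y": -0.03,"z": 0,"turn": 0},{"hand": 0,"x": 0,"y": 0,"z": 0,"turn": 0}]}}

```text
time: 20.77
tool_pos: [0.4656, 0.1554, 0.0931]
eef_rot: [-3.103, -0.011, 0.504]
contact_force: [0.7, 0.4, -0.5]
width: 0.0
finger_force: 0.4
```

>>> {"fn": "jog_arm", "kwargs": {"motion": [{"hand": 0,"x": -0.05,"y": -0.022,"z": 0,"turn": 0},{"hand": 0,"x": -0.05,"y": -0.022,"z": 0,"turn": 0},{"hand": 0,"x": 0,"y": 0,"z": 0,"turn": 0}]}}

```text
time: 21.02
tool_pos: [0.4623, 0.1551, 0.0931]
eef_rot: [-3.103, -0.011, 0.504]
contact_force: [1.5, 0.2, -0.7]
width: -0.0001
finger_force: 0.5
```

>>> {"fn": "jog_arm", "kwargs": {"motion": [{"hand": 0,"x": -0.05,"y": -0.022,"z": 0,"turn": 0},{"hand": 0,"x": -0.05,"y": -0.022,"z": 0,"turn": 0},{"hand": 0,"x": 0,"y": 0,"z": 0,"turn": 0}]}}

```text
time: 21.27
tool_pos: [0.4618, 0.1551, 0.0936]
eef_rot: [-3.106, -0.015, 0.504]
contact_force: [6.1, -0.4, -4.4]
width: -0.0001
finger_force: 2.9
```

>>> {"fn": "jog_arm", "kwargs": {"motion": [{"hand": 0,"x": -0.03,"y": -0.013,"z": 0,"turn": 0},{"hand": 0,"x": -0.03,"y": -0.013,"z": 0,"turn": 0},{"hand": 0,"x": 0,"y": 0,"z": 0,"turn": 0}]}}

```text
time: 21.52
tool_pos: [0.4616, 0.1551, 0.094]
eef_rot: [-3.107, -0.018, 0.504]
contact_force: [8.9, -0.5, -5.1]
width: -0.0003
finger_force: 4.2
```

The force rises without further motion, so the lever is on its hard stop. I'll back off and lift.

>>> {"fn": "jog_arm", "kwargs": {"motion": [{"hand": 0,"x": 0.306,"y": 0.132,"z": 0,"turn": 0},{"hand": 0,"x": 0.306,"y": 0.132,"z": 0,"turn": 0},{"hand": 0,"x": 0,"y": 0,"z": -0.5,"turn": 0},{"hand": 0,"x": 0,"y": 0,"z": -0.8,"turn": 0},{"hand": 0,"x": 0,"y": 0,"z": -0.8,"turn": 0},{"hand": 0,"x": 0,"y": 0,"z": -0.8,"turn": 0},{"hand": 0,"x": 0,"y": 0,"z": -0.8,"turn": 0},{"hand": 0,"x": 0,"y": 0,"z": -0.8,"turn": 0},{"hand": 0,"x": 0,"y": 0,"z": -0.8,"turn": 0},{"hand": 0,"x": 0,"y": 0,"z": -0.8,"turn": 0},{"hand": 0,"x": 0,"y": 0,"z": 0,"turn": 0},{"hand": 0,"x": 0,"y": 0,"z": 0,"turn": 0}]}}

```text
time: 22.52
tool_pos: [0.4798, 0.1497, 0.2772]
eef_rot: [-3.103, -0.013, 0.504]
contact_force: [-0.0, -0.2, -0.1]
width: -0.0004
finger_force: 0.0
```

Run:
```python
from h import *
grab('wrist','w8');grab('side','s8');print(get_state()['tool_pos'])
for n,f in(('wrist','w8'),('side','s8')):
    z=np.load(f+'.npz');W=cloud(n,z['d'],{'eef_rot':z['rot'],'tool_pos':z['pos']})
    H,S,V=cv2.split(cv2.cvtColor(z['p'],cv2.COLOR_RGB2HSV)); ok=(z['d']>0)&(np.hypot(W[...,0]-.465,W[...,1]-.1)<.1)
    D=W[ok&(W[...,2]>.15)&(W[...,2]<.23)&(H>100)&(H<125)&(S>120)]; print('disc',len(D),np.median(D,0) if len(D) else '')
    P=W[ok&((H<4)|(H>175))&(S>150)&(W[...,2]>.06)]
    if len(P)>10: A=np.c_[2*P,np.ones(len(P))];q=np.linalg.lstsq(A,(P**2).sum(1),rcond=None)[0];print('ball',len(P),q[:3].round(4),P.mean(0))
```

```text
[0.4784035  0.14938868 0.27501798]
disc 1210 [0.4792615  0.04995773 0.20364484]
ball 382 [0.4388 0.1533 0.0862] [0.44108962 0.15379193 0.09449087]
disc 64 [0.47270154 0.03994577 0.16323619]
ball 37 [0.4344 0.1496 0.0891] [0.43295587 0.14674644 0.09229815]
```

```bash
python3 -c "
from station import workorder; print(workorder.close_job())"
```

```text
the job is handed in; nothing more can be done
None
```

The job is handed in: the fresh (blue) cartridge is pressed into the fitting until it bottomed, with a highest reading of about 25 N. I then let go and pulled the red valve lever over to its open stop; the orange cartridge stayed in the rack, and the run took about 23 s.

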